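Stack and clamp a square tube clear of its fixture for welding

TASK

Set the square tube up in the clamping fixture so that its ends can be welded all round. Lay the two square spacer bars on the two bright raised pads, one centred along each pad, and lay the tube squarely across the middle of both bars, its ends standing out equally; then drop the slotted strap over the stud so that it lies level, one end on the heel block and the other on the tube, and last drop the flat ring over the stud so that it lies flat on the strap, ready for the nut. Leave everything released and at rest, and leave the steel rule and the soapstone holder where they are.

Things in the scene. Friction and masses are not known exactly. Their poses are not given: they have to be found in the camera images.
- fixture: Fixed clamping fixture. Origin on the bench under its centre line; x from heel block to pads, y across, z up. In mm: dark base x -92 to 104, y -60 to 60, top z 12; two bright pads 90 (x) by 30 (y), centres x 50, y +31 and -31, top z 14; threaded stud 18 thick, axis x -25, y 0, top z 96, bevelled over the last 8, collar 31 wide to z 20; heel block x -85 to -55, y -25 to 25, top z 60.
- bar_a_mid (a point): One of two identical solid square steel spacer bars, 90 x 16 x 16 mm, lying on the bench. The point is its centre (8 mm above the bench); x runs along its length. Either bar may go on either pad; seated, its length along the fixture's x, and with 46 mm free between the two, so open the gripper narrowly there. 0.18 kg.
- bar_b_mid (a point): The other spacer bar, the same in every way: 90 x 16 x 16 mm, centre, x along its length.
- tube_mid (a point): Square steel tube offcut, blue-grey mill scale, 30 x 90 x 30 mm, open at both ends, lying on its side. The point is its centre (15 mm above the bench); y runs along its 90 mm length, z up. Seated: centre at x 50, y 0, z 45 mm in the fixture, length along the fixture's y, 51 mm between it and the stud. About 0.2 kg.
- strap_mid (a point): Slotted clamp strap: flat dark steel bar 130 x 44 x 12 mm with a through slot 74 long and 24 wide in its middle. The point is the centre of the strap (in the slot, 6 mm above the bench); x runs along its length, z up. Seated: centre about x -8, y 0, z 66 mm in the fixture, length along the fixture's x. About 0.4 kg.
- ring_mid (a point): Flat steel ring (large washer), 52 mm outside diameter, hole about 26 mm, 6 mm thick, lying flat. The point is the centre of its hole, half-way up (3 mm above the bench); z is its axis. Seated on the strap: z 75 mm in the fixture, round the stud. 0.06 kg.
- rule_mid (a point): Bystander: thick steel rule bar with millimetre marks, 18 x 160 x 8 mm, flat on the bench. The point is its centre; y runs along its length. Not to be moved.
- soapstone_mid (a point): Bystander: soapstone in a flat metal holder, 12 x 127 x 9 mm. The point is its centre; y runs along its length. Not to be moved.
Things that resemble listed ones, but are neither listed nor needed, are in the scene too. What is shaped like the part that bears bar_a_mid but brown is not meant.

How it is judged:
On the way, in this order (a step that is already met when the one before it is completed fails the run):
1. both spacer bars lie on the pads, one on each ((((x of bar_a_mid in the frame of fixture between 0.037 and 0.063 m and y of bar_a_mid in the frame of fixture between 0.021 and 0.041 m and z of bar_a_mid in the frame of fixture between 0.019 and 0.025 m and angle between the x axis of bar_a_mid and the x axis of fixture, either way round below 0.17 rad) and (x of bar_b_mid in the frame of fixture between 0.037 and 0.063 m and y of bar_b_mid in the frame of fixture between -0.041 and -0.021 m and z of bar_b_mid in the frame of fixture between 0.019 and 0.025 m and angle between the x axis of bar_b_mid and the x axis of fixture, either way round below 0.17 rad)) or ((x of bar_b_mid in the frame of fixture between 0.037 and 0.063 m and y of bar_b_mid in the frame of fixture between 0.021 and 0.041 m and z of bar_b_mid in the frame of fixture between 0.019 and 0.025 m and angle between the x axis of bar_b_mid and the x axis of fixture, either way round below 0.17 rad) and (x of bar_a_mid in the frame of fixture between 0.037 and 0.063 m and y of bar_a_mid in the frame of fixture between -0.041 and -0.021 m and z of bar_a_mid in the frame of fixture between 0.019 and 0.025 m and angle between the x axis of bar_a_mid and the x axis of fixture, either way round below 0.17 rad)))), for 0.2 s.
2. the tube lies across both bars, clear of the base ((((x of bar_a_mid in the frame of fixture between 0.037 and 0.063 m and y of bar_a_mid in the frame of fixture between 0.021 and 0.041 m and z of bar_a_mid in the frame of fixture between 0.019 and 0.025 m and angle between the x axis of bar_a_mid and the x axis of fixture, either way round below 0.17 rad) and (x of bar_b_mid in the frame of fixture between 0.037 and 0.063 m and y of bar_b_mid in the frame of fixture between -0.041 and -0.021 m and z of bar_b_mid in the frame of fixture between 0.019 and 0.025 m and angle between the x axis of bar_b_mid and the x axis of fixture, either way round below 0.17 rad)) or ((x of bar_b_mid in the frame of fixture between 0.037 and 0.063 m and y of bar_b_mid in the frame of fixture between 0.021 and 0.041 m and z of bar_b_mid in the frame of fixture between 0.019 and 0.025 m and angle between the x axis of bar_b_mid and the x axis of fixture, either way round below 0.17 rad) and (x of bar_a_mid in the frame of fixture between 0.037 and 0.063 m and y of bar_a_mid in the frame of fixture between -0.041 and -0.021 m and z of bar_a_mid in the frame of fixture between 0.019 and 0.025 m and angle between the x axis of bar_a_mid and the x axis of fixture, either way round below 0.17 rad))) and x of tube_mid in the frame of fixture between 0.038 and 0.062 m and y of tube_mid in the frame of fixture between -0.012 and 0.012 m and z of tube_mid in the frame of fixture between 0.042 and 0.048 m and angle between the y axis of tube_mid and the y axis of fixture, either way round below 0.17 rad), for 0.2 s.
3. the strap is over the stud, level on heel block and tube (all of step 2 and x of strap_mid in the frame of fixture between -0.024 and 0.008 m and y of strap_mid in the frame of fixture between -0.01 and 0.01 m and z of strap_mid in the frame of fixture between 0.063 and 0.069 m and angle between the x axis of strap_mid and the x axis of fixture, either way round below 0.17 rad and angle between the z axis of strap_mid and the z axis of fixture, either way round below 0.06 rad), for 0.2 s.
At the end, for the whole second after the job is handed in: In the fixture: bars on the pads (13 mm along, 10 across), tube across both (12 mm), strap level over the stud on heel and tube (16 mm along, 10 across), headings within 10 degrees, ring flat on the strap within 8 mm of the stud axis; heights within 3 mm; all at rest (all of step 3 and x of ring_mid in the frame of fixture between -0.033 and -0.017 m and y of ring_mid in the frame of fixture between -0.008 and 0.008 m and z of ring_mid in the frame of fixture between 0.072 and 0.078 m and angle between the z axis of ring_mid and the z axis of fixture, either way round below 0.08 rad and linear speed of each of bar_a, bar_b, tube, strap, ring below 0.02 m/s); the robot touches nothing.
It fails at once if the steel rule was moved by more than 20 mm (distance of rule_mid from where it was at the start of the episode above 0.02 m).
It fails at once if the soapstone holder was moved by more than 20 mm (distance of soapstone_mid from where it was at the start of the episode above 0.02 m).
It also fails if it takes over 150 s, if anything falls off the work surface, if the arm or the gripper's body presses on something with over 40 N, if the wrist force passes 120 N, or if a joint passes its speed limit or range.

ROBOT

A 7-joint arm with a two-finger parallel gripper is mounted at the origin on the work surface; the furniture and walls round the work are solid. World frame = base frame: x ahead of the robot, y to its left, z up, the work surface at z = 0. Lengths are in m, angles in rad, forces in N, time in s.
With the tool pointing down it reaches from about 0.4 to 0.85 m from the base axis. Payload 10.4 kg.
Tool frame: the origin (TCP) lies at the very end of the fingers, on their centre line; the grasp point (between the pads) lies 19 mm behind it; z points along the fingers, y is the line along which they close (so a half turn about z gives the same grasp; the last joint's range is limited). The gripper opens to 87 mm and grips with 3 to 60 N. Pads are 19 mm wide; open, the fingers measure 117 mm over their backs; the gripper's body (75 mm by 190 mm) begins 51 mm behind the grasp point.
Start: joints at [-1.219, 0.332, -0.065, 1.46, 0.022, 1.35, -0.088], TCP at [0.229, 0.582, 0.223] pointing down, gripper open.
Joint ranges: [-2.6, 2.6], [-0.5, 2.12], [-1.47, 1.34], [0.16, 2.42], [-1.27, 4.41], [0.06, 2.06], [-2.6, 2.6]. Speed limits (rad/s): [2.22, 2.22, 2.79, 2.79, 3.14, 3.14, 3.14].

INTERFACE

Orientations are given as a unit quaternion [x, y, z, w].
In Python, from bench import * gives the robot as it stands.
- The arm moves only by the tool step_arm, never from a script. Its arguments are lists of equal length, an entry for each row: "delta_pos": the shift along the world's x, y, z in units of 25 mm (1.0 is 25 mm), a list of three; "turn": the turn about the world's z in units of 0.12 rad (1.0 is 0.12 rad). In form: {"delta_pos": [[tx, ty, tz], ...], "turn": [turn, ...]}. A call has 1 to 12 rows; each row shifts and turns the commanded pose from where the row before left it; what a row does not reach is not made up. A row lasts 1/10 s, in which the tool goes at most 50 mm and 8.59 degrees, less where a joint would pass 70% of its speed; a pose out of reach is approached as far as the arm can. A call with a number of a shift or a turn outside -1 to 1 is refused whole. A call with a gripper value outside its range is refused whole. "grip" is the closure, from 0 (fully open) to 1 (shut), set as the call begins (left out, the last holds). The fingers move at their own pace and stop on an object; "newtons" is the grip in N (left out, the last holds). Time passes only in rows, so rows that do not move let the fingers close. It gives the time, the measured TCP pose, the force, the opening and the grip force at its end, in the units of the state.
- read_state(): the state, without advancing time (a new reading comes with each control period).
- camera(name): name is "side" or "top"; returns a dict with "image" (480x640x3 uint8, red, green, blue), "z_map" (480x640 float32, m along the optical axis (not along the pixel's ray), 0 where there is no reading), "mtx" (3x3 intrinsics, pixels), "view" (4x4, takes a point from world to camera coordinates). Camera axes: x right, y up, looking along -z (the intrinsics and any distortion apply to the point x, -y, -z); pixel columns grow to the right and rows downward; lengths in m; the calibration is good to about 2 mm. A picture is of the moment at which its call begins.
- close_job(): hands the job in; it is judged then, once.
The state is a dict: "time": time; "joint_positions": joint angles; "joint_vel": joint speeds; "joint_torque": joint torques, N m; "ee_pos": TCP position; "eef_rot": TCP orientation; "ft_force": force on the tool from outside, world axes, zero at the start; "torque": the same for the moment, N m; "width": finger opening in m; "grip_force": force on a finger pad.
Only numpy, scipy, OpenCV 4.12 (cv2) and the standard library are available. Lean on these libraries where they do the work, as an engineer would, in place of code of your own. Each camera call takes 0.05 s, during which the arm holds its last target. There are 200 camera calls.

## Working session

There is one attempt and no reset: what is moved stays moved. The work goes in short steps, Python scripts to look and compute and a tool call to move; the robot and the scene stay as the last step left them, time stands still between calls to the robot, and variables do not carry over. Pictures are saved under pics/ and viewed, at most 14 in all, crops included, and the job is handed in when it is done.

Besides the shell and the picture viewer there is one more tool, called after "Call:" in YAML: its name, and indented under it one key for each argument. step_arm: Moves the arm, as the interface text tells. Shifts and turns lie within -1 to 1; 1 stands for 25 mm of shift or 0.12 rad of turn. Its arguments: {"type":"object","properties":{"delta_pos":{"type":"array"},"turn":{"type":"array"},"grip":{"type":"number"},"newtons":{"type":"number"}},"required":["delta_pos","turn"]}

```bash
mkdir -p pics; ls; python3 - <<'E'
from bench import *
import cv2,numpy as np
s=read_state(); print({k:np.round(v,3) for k,v in s.items()})
for n in("top","side"):
    c=camera(n); cv2.imwrite(f"pics/{n}0.png",c["image"][:,:,::-1]); np.savez(f"{n}0.npz",**c)
    V=c["view"]; print(n,c["mtx"].round(1).tolist(),(-V[:3,:3].T@V[:3,3]).round(3),V[:3,:3].round(2).tolist())
E
```

```text
pics
{'time': np.float64(0.0), 'joint_positions': array([-1.219,  0.333, -0.065,  1.461,  0.022,  1.35 , -0.089]), 'joint_vel': array([-0.   ,  0.002,  0.   , -0.002, -0.   , -0.001, -0.002]), 'joint_torque': array([-0.0000e+00, -6.2326e+01,  2.4000e-02, -3.8988e+01, -6.1000e-02,
        4.0000e-02,  0.0000e+00]), 'ee_pos': array([0.229, 0.581, 0.222]), 'eef_rot': array([ 0.186,  0.982, -0.001, -0.   ]), 'ft_force': array([ 0.771,  0.908, -1.027]), 'torque': array([-0.022,  0.039,  0.024]), 'grip_force': np.float64(0.0), 'width': np.float64(0.087)}
top [[557.2, 0.0, 314.4], [0.0, 557.2, 239.6], [0.0, 0.0, 1.0]] [0.271 0.048 1.443] [[-0.01, -1.0, -0.01], [0.99, -0.02, 0.14], [-0.14, -0.0, 0.99]]
side [[482.7, 0.0, 322.8], [0.0, 482.7, 239.6], [0.0, 0.0, 1.0]] [0.941 0.574 1.38 ] [[-0.73, 0.68, 0.0], [-0.6, -0.65, 0.47], [0.32, 0.35, 0.88]]
```

View pics/top0.png

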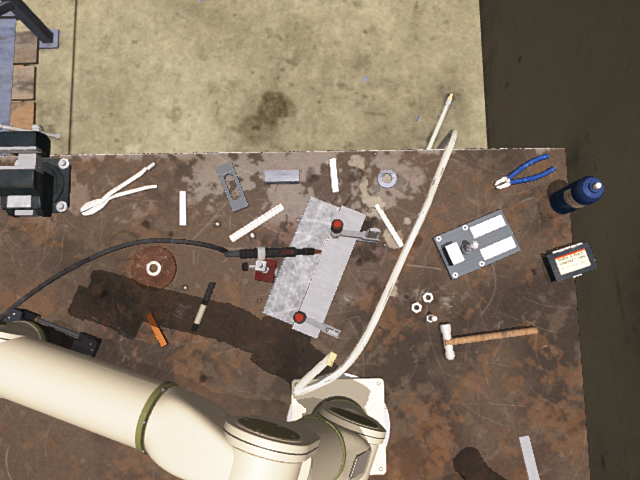

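View pics/side0.png

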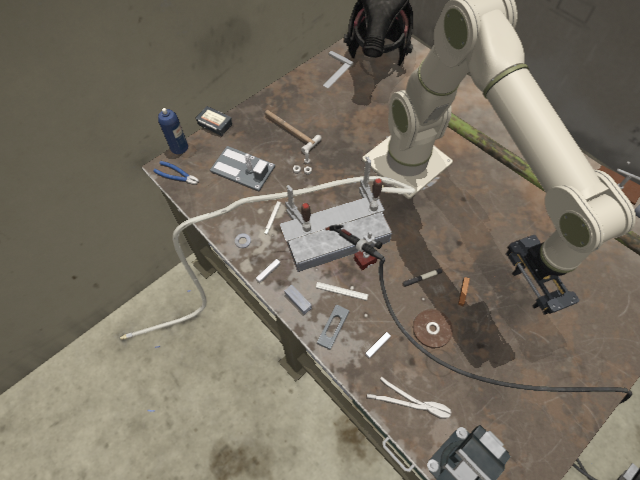

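The top picture shows the bars at (183,208) and (334,175), the tube at (282,176), the strap at (231,187) and the ring at (388,178). The fixture is at (477,245), the rule at (257,222), the soapstone at (389,226), and the brown decoy at (157,329). A hose passes between the ring and the fixture, so I also need its height.

```bash
cat > h.py <<'E'
import cv2,numpy as np
from bench import *
def cast(c,uv,z):
    "pixels (N,2) -> world points on plane(s) z"
    uv=np.atleast_2d(uv).astype(float); K,V=c["mtx"],c["view"]
    d=np.c_[(uv[:,0]-K[0,2])/K[0,0],-(uv[:,1]-K[1,2])/K[1,1],-np.ones(len(uv))]@V[:3,:3]
    o=-V[:3,:3].T@V[:3,3]; t=(np.asarray(z)-o[2])/d[:,2]
    return o+d*t[:,None]
def cloud(c):
    K,V=c["mtx"],c["view"]; v,u=np.mgrid[:480,:640]; Z=c["z_map"]
    p=np.stack([(u-K[0,2])/K[0,0]*Z,-(v-K[1,2])/K[1,1]*Z,-Z],-1)-V[:3,3]
    return p@V[:3,:3]
def proj(c,p):
    q=np.atleast_2d(p)@c["view"][:3,:3].T+c["view"][:3,3]; K=c["mtx"]
    return np.c_[K[0,0]*q[:,0]/-q[:,2]+K[0,2],K[1,1]*-q[:,1]/-q[:,2]+K[1,2]]
def rect(P):
    (x,y),(w,h),a=cv2.minAreaRect((P[:,:2]*1000).astype(np.float32))
    if w<h: w,h,a=h,w,a+90
    return np.array([x,y,w,h,(a+90)%180-90])   # mm, heading of long side deg
def blob(c,seed,lo,zt,hi=1,r=70):
    W=cloud(c)[...,2]; m=((W>lo)&(W<hi)&(c["z_map"]>0)).astype(np.uint8)
    n,L=cv2.connectedComponents(m); s=np.array(seed)
    ys,xs=np.nonzero(m); k=np.argmin(np.hypot(xs-s[0],ys-s[1])); l=L[ys[k],xs[k]]
    ys,xs=np.nonzero(L==l); return np.c_[xs,ys],np.median(W[ys,xs])
E
python3 - <<'E'
from h import *
c=dict(np.load("top0.npz")); W=cloud(c)
print("bench z",np.median(W[280:330,340:400,2][W[280:330,340:400,2]<.02]).round(4))
for n,s,zt in[("bar1",(183,208),.016),("bar2",(334,175),.016),("tube",(282,176),.03),("strap",(223,185),.012),("ring",(381,178),.006),("rule",(257,222),.008),("soap",(389,226),.009)]:
    p,z=blob(c,s,zt*.5,zt); print(n,len(p),"z",z.round(4),rect(cast(c,p,zt)).round(1))
# fixture pads
hsv=cv2.cvtColor(c["image"],cv2.COLOR_RGB2HSV)
m=((hsv[...,2]>200)&(hsv[...,1]<40)).astype(np.uint8); m[:, :430]=0; m[:,530:]=0; m[:210]=0;m[280:]=0
n,L,S,C=cv2.connectedComponentsWithStats(m)
for i in range(1,n):
    if S[i,4]>60: ys,xs=np.nonzero(L==i); print("bright",C[i].round(),S[i,4],rect(cast(c,np.c_[xs,ys],.014)).round(1),np.median(W[ys,xs,2]).round(4))
w=W[205:285,425:525]; 
for lo,hi in[(.006,.02),(.05,.07),(.075,.12)]:
    M=(w[...,2]>lo)&(w[...,2]<hi); P=w[M]; print(lo,len(P),np.median(P,0).round(4),rect(P).round(1))
for uv in[(447,100),(440,180),(420,225),(400,270),(375,330),(340,370),(337,226),(300,318),(370,235),(230,254),(290,250),(265,270),(320,250),(340,215)]: print(uv,W[uv[1],uv[0]].round(3),end=";")
E
```

```text
bench z 0.0007
bar1 224 z 0.0161 [555.1 394.3  90.8  15.7   1. ]
bar2 207 z 0.0165 [ 6.371e+02 -3.000e-01  9.160e+01  1.600e+01  4.400e+00]
tube 435 z 0.0305 [632.8 135.9  86.2  32.   89.1]
strap 602 z 0.0126 [612.3 267.9 138.3  48.9  23. ]
ring 272 z 0.0065 [ 636.5 -136.3   73.9   65.7   34.8]
rule 455 z 0.0084 [514.6 202.4 160.6  36.8 -53.9]
soap 46498 z 0.5834 [ 188.3  191.8 1315.3  758.1  -72.6]
bright [487. 226.] 408 [ 495.2 -395.6   91.8   30.4  -68. ] 0.0145
bright [498. 248.] 420 [ 437.7 -418.9   91.8   30.5  -67.9] 0.0143
bright [455. 253.] 246 [ 426.3 -308.2   51.9   31.5   23.9] 0.0601
0.006 3117 [ 0.4561 -0.3756  0.0127] [ 449.2 -363.6  263.4  206.9   89.1]
0.05 306 [ 0.4256 -0.295   0.0598] [ 479.4 -282.9  166.3   60.1   26.4]
0.075 50 [ 0.4369 -0.3355  0.0919] [ 438.4 -335.8   17.3   15.1    4.5]
(447, 100) [ 1.141 -0.498 -0.75 ];(440, 180) [ 0.623 -0.282  0.   ];(420, 225) [ 0.495 -0.216  0.047];(400, 270) [ 0.384 -0.164  0.024];(375, 330) [ 0.233 -0.098  0.004];(340, 370) [ 0.136 -0.006  0.018];(337, 226) [0.47  0.001 0.212];(300, 318) [0.267 0.086 0.229];(370, 235) [ 0.459 -0.08   0.136];(230, 254) [0.415 0.247 0.171];(290, 250) [0.425 0.11  0.146];(265, 270) [0.378 0.168 0.15 ];(320, 250) [0.431 0.039 0.084];(340, 215) [ 0.521 -0.012  0.067];
```

```bash
python3 - <<'E'
import cv2
a=cv2.imread("pics/top0.png")
cv2.imwrite("pics/cropA.png",cv2.resize(a[150:290,150:420],None,fx=2.9,fy=2.9,interpolation=2))
cv2.imwrite("pics/cropB.png",cv2.resize(a[195:295,420:540],None,fx=5,fy=5,interpolation=2))
E
```

```text
(no output)
```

View pics/cropB.png

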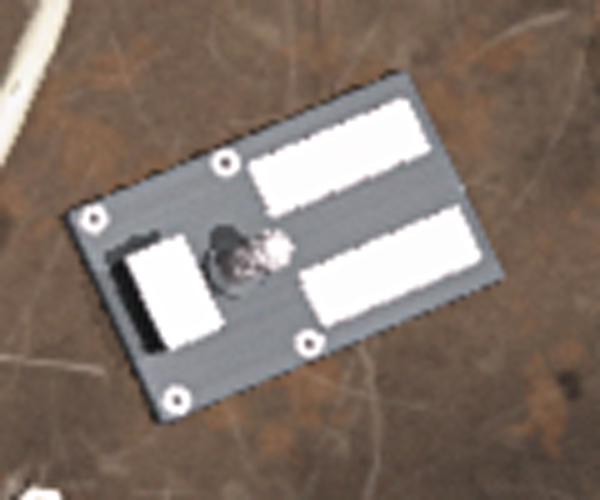

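View pics/cropA.png

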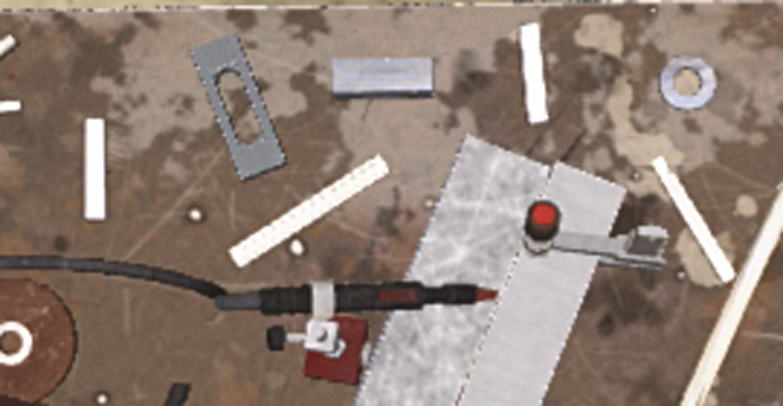

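Both crops agree with the measurements. The fixture heel is at the left and the pads at right, heading about -68° with its origin near (0.448,-0.361). The bars, tube, strap and ring are as listed. I'll refine the ring and strap, then check the side view and the obstacle heights.

```bash
cat >> h.py <<'E'
O=np.array([447.7,-360.9]); A=np.deg2rad(-68); R=np.array([[np.cos(A),-np.sin(A)],[np.sin(A),np.cos(A)]])
def fx(x,y=0): return O+R@[x,y]
def infx(p): return R.T@(np.asarray(p)[:2]-O)
E
python3 - <<'E'
from h import *
for n in("top","side"):
    c=dict(np.load(n+"0.npz")); W=cloud(c)
    for k,P,lo,zt in[("bar1",(.555,.394),.011,.016),("bar2",(.637,0),.011,.016),("tube",(.633,.136),.02,.03),("strap",(.612,.268),.0085,.012),("ring",(.636,-.136),.0045,.006)]:
        m=(np.hypot(W[...,0]-P[0],W[...,1]-P[1])<.075)&(W[...,2]>lo)&(W[...,2]<zt+.006)&(c["z_map"]>0)
        if k=="ring": m&=np.hypot(W[...,0]-P[0],W[...,1]-P[1])<.04
        m=cv2.morphologyEx(m.astype(np.uint8),cv2.MORPH_OPEN,np.ones((2,2)))
        ys,xs=np.nonzero(m); Q=cast(c,np.c_[xs,ys],zt); print(n,k,len(Q),rect(Q).round(1), (Q.mean(0)*1000).round(1))
    if n=="top":
        p,z=blob(c,(455,253),.055,.06,.065); print("heel",z,rect(cast(c,p,.06)).round(1),infx(rect(cast(c,p,.06))))
        g=(W[...,2]>.02)&(W[...,2]<.4)&(c["z_map"]>0)
        for y in np.arange(-.45,.45,.05):
            print(round(y,2),[int(1000*max([0,*W[...,2][g&(abs(W[...,1]-y)<.025)&(abs(W[...,0]-x)<.025)]])) for x in np.arange(.3,.72,.05)])
for a in[(50,31),(50,-31),(50,0),(-25,0),(-8,0)]: print(a,fx(*a).round(1))
E
```

```text
top bar1 183 [552.5 393.   90.6  13.1   0.9] [553.2 392.8  16. ]
top bar2 198 [635.5  -2.8  89.4  16.    4.4] [635.9  -3.   16. ]
top tube 393 [630.1 133.3  86.1  32.   89.1] [630.7 134.4  30. ]
top strap 478 [609.4 265.4 130.4  44.5  20.8] [610.6 266.   12. ]
top ring 97 [ 628.8 -144.5   48.    45.3   80.7] [ 630.7 -142.1    6. ]
heel 0.06008736080201472 [ 421.2 -296.    49.4   30.9   22.3] [-70.08594154  -0.22477281]
-0.45 [0, 0, 0, 22, 20, 0, 21, 20, 0]
-0.4 [0, 0, 21, 21, 22, 0, 0, 0, 0]
-0.35 [0, 0, 21, 101, 21, 0, 0, 0, 0]
-0.3 [0, 22, 66, 68, 0, 0, 28, 33, 29]
-0.25 [0, 0, 0, 54, 56, 60, 43, 31, 0]
-0.2 [21, 0, 30, 46, 58, 61, 0, 0, 0]
-0.15 [24, 27, 33, 35, 0, 0, 0, 0, 0]
-0.1 [26, 21, 0, 206, 66, 0, 0, 0, 0]
-0.05 [0, 0, 72, 202, 103, 72, 0, 0, 0]
-0.0 [74, 75, 75, 221, 220, 73, 25, 24, 20]
0.05 [74, 75, 135, 136, 73, 74, 0, 0, 0]
0.1 [233, 73, 164, 158, 72, 67, 37, 40, 0]
0.15 [73, 72, 188, 167, 0, 0, 35, 37, 0]
0.2 [68, 54, 193, 170, 0, 0, 35, 35, 0]
0.25 [0, 0, 181, 161, 0, 23, 23, 0, 0]
0.3 [0, 20, 0, 119, 0, 0, 0, 21, 0]
0.35 [20, 20, 0, 61, 0, 0, 0, 0, 0]
0.4 [0, 0, 0, 30, 22, 23, 22, 0, 0]
side bar1 147 [557.8 399.8  88.3  14.1   1.1] [557.6 400.2  16. ]
side bar2 123 [639.    5.   89.2  18.7   6.5] [638.4   5.   16. ]
side tube 297 [636.2 140.1  89.9  32.4 -89. ] [636.4 140.3  30. ]
side strap 299 [614.2 272.7 129.4  42.8  21.3] [618.7 272.4  12. ]
side ring 27 [ 635.  -137.7   40.7   32.9   -6. ] [ 636.8 -134.7    6. ]
(50, 31) [ 495.2 -395.6]
(50, -31) [ 437.7 -418.9]
(50, 0) [ 466.4 -407.3]
(-25, 0) [ 438.3 -337.7]
(-8, 0) [ 444.7 -353.5]
```

Call:
step_arm:
  delta_pos:
    - [1, -0.6, 0]
    - [1, -0.6, 0]
    - [1, -0.6, 0]
    - [1, -0.6, 0]
    - [1, -0.6, 0]
    - [1, -0.6, 0]
    - [1, -0.6, 0]
    - [1, -0.6, 0]
    - [1, -0.6, 0]
    - [1, -0.6, 0]
    - [1, -0.6, 0]
    - [1, -0.6, 0]
  turn: [0.27, 0.27, 0.27, 0.27, 0.27, 0.27, 0.27, 0.27, 0.27, 0.27, 0.27, 0.27]
  grip: 0.3
  newtons: 25

```text
time: 1.3
ee_pos: [0.5296, 0.4008, 0.2221]
eef_rot: [-0.008, 1.0, -0.0, -0.0]
ft_force: [-0.8, 0.5, -0.9]
width: 0.061
grip_force: 0.0
```

Call:
step_arm:
  delta_pos:
    - [0.54, -0.08, -1]
    - [0.54, -0.08, -1]
    - [0, 0, -1]
    - [0, 0, -1]
    - [0, 0, -1]
    - [0, 0, -1]
    - [0, 0, -1]
    - [0, 0, -0.8]
    - [0, 0, -0.5]
    - [0, 0, -0.3]
    - [0, 0, 0]
    - [0, 0, 0]
  turn: [0, 0, 0, 0, 0, 0, 0, 0, 0, 0, 0, 0]

```text
time: 2.5
ee_pos: [0.5563, 0.398, 0.0085]
eef_rot: [-0.007, 1.0, 0.0, 0.0]
ft_force: [-0.5, -0.1, 0.8]
width: 0.0608
grip_force: 0.0
```

Call:
step_arm:
  delta_pos:
    - [0, 0, 0]
    - [0, 0, 0]
    - [0, 0, 0]
    - [0, 0, 0]
    - [0, 0, 0]
    - [0, 0, 0]
  turn: [0, 0, 0, 0, 0, 0]
  grip: 1

```text
time: 3.1
ee_pos: [0.5558, 0.3976, 0.0076]
eef_rot: [-0.007, 1.0, 0.0, 0.0]
ft_force: [0.2, 0.5, -0.1]
width: 0.0209
grip_force: 0.0
```

Call:
step_arm:
  delta_pos:
    - [0, 0, 0]
    - [0, 0, 0]
    - [0, 0, 0]
    - [0, 0, 0]
  turn: [0, 0, 0, 0]

```text
time: 3.5
ee_pos: [0.5558, 0.3974, 0.0076]
eef_rot: [-0.007, 1.0, -0.0, -0.0]
ft_force: [-1.0, -0.6, 1.5]
width: 0.0156
grip_force: 25.0
```

Call:
step_arm:
  delta_pos:
    - [0, 0, 1]
    - [0, 0, 1]
    - [0, 0, 1]
    - [0, 0, 1]
    - [0, 0, 1]
    - [0, 0, 1]
    - [0, 0, 1]
    - [0, 0, 1]
    - [0, 0, 1]
    - [0, 0, 1]
    - [0, 0, 1]
    - [0, 0, 1]
  turn: [0, 0, 0, 0, 0, 0, 0, 0, 0, 0, 0, 0]

```text
time: 4.7
ee_pos: [0.5555, 0.3978, 0.3082]
eef_rot: [-0.007, 1.0, 0.0, -0.0]
ft_force: [0.4, -0.4, -1.8]
width: 0.0156
grip_force: 25.0
```

```bash
python3 - <<'E'
from h import *
for n in("top","side"):
    c=camera(n); W=cloud(c); im=c["image"]
    m=(abs(W[...,0]-.5555)<.065)&(abs(W[...,1]-.398)<.03)&(W[...,2]>.29)&(W[...,2]<.325)&(c["z_map"]>0)
    P=W[m]; print(n,len(P)); 
    for s in(-1,1):
        Q=P[s*(P[:,0]-.5555)>.022]
        if len(Q)>5: print(s,len(Q),np.median(Q,0).round(4),Q.min(0).round(4),Q.max(0).round(4))
    if n=="side":
        u,v=proj(c,[.5555,.398,.31])[0].astype(int); cv2.imwrite("pics/held1.png",cv2.resize(im[max(0,v-70):v+70,max(0,u-90):u+90,::-1],None,fx=4,fy=4)); print(u,v)
E
```

```text
top 0
side 137
1 90 [0.5927 0.4003 0.321 ] [0.5781 0.391  0.3071] [0.6028 0.4079 0.3247]
391 308
```

View pics/held1.png

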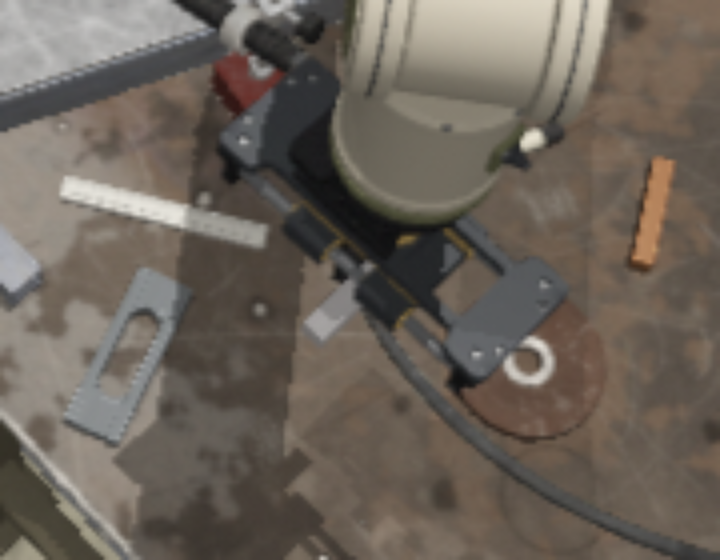

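The side view shows bar 1 held level. It also tells me the true position lies midway between the two cameras, so I'll use the fixture origin (448.9,-358.4).

Call:
step_arm:
  delta_pos:
    - [-0.14, -0.987, 0]
    - [-0.14, -0.987, 0]
    - [-0.14, -0.987, 0]
    - [-0.14, -0.987, 0]
    - [-0.14, -0.987, 0]
    - [-0.14, -0.987, 0]
    - [-0.14, -0.987, 0]
    - [-0.14, -0.987, 0]
    - [-0.14, -0.987, 0]
    - [-0.14, -0.987, 0]
    - [-0.14, -0.987, 0]
  turn: [-0.303, -0.303, -0.303, -0.303, -0.303, -0.303, -0.303, -0.303, -0.303, -0.303, -0.303]

```text
time: 5.9
ee_pos: [0.5168, 0.1248, 0.3068]
eef_rot: [0.193, 0.981, -0.0, -0.0]
ft_force: [0.8, 0.0, -1.2]
width: 0.0156
grip_force: 25.0
```

Call:
step_arm:
  delta_pos:
    - [-0.14, -0.987, 0]
    - [-0.14, -0.987, 0]
    - [-0.14, -0.987, 0]
    - [-0.14, -0.987, 0]
    - [-0.14, -0.987, 0]
    - [-0.14, -0.987, 0]
    - [-0.14, -0.987, 0]
    - [-0.14, -0.987, 0]
    - [-0.14, -0.987, 0]
    - [-0.14, -0.987, 0]
    - [-0.14, -0.987, 0]
  turn: [-0.303, -0.303, -0.303, -0.303, -0.303, -0.303, -0.303, -0.303, -0.303, -0.303, -0.303]

```text
time: 7.0
ee_pos: [0.4784, -0.1473, 0.3076]
eef_rot: [0.384, 0.923, 0.0, 0.0]
ft_force: [0.1, -0.9, -1.4]
width: 0.016
grip_force: 25.0
```

Call:
step_arm:
  delta_pos:
    - [-0.14, -0.987, 0]
    - [-0.14, -0.987, 0]
    - [-0.14, -0.987, 0]
    - [-0.14, -0.987, 0]
    - [-0.14, -0.987, 0]
    - [-0.14, -0.987, 0]
    - [-0.14, -0.987, 0]
    - [-0.14, -0.987, 0]
    - [-0.14, -0.987, 0]
    - [-0.14, -0.987, 0]
    - [-0.14, -0.987, 0]
    - [0, 0, 0]
  turn: [-0.303, -0.303, -0.303, -0.303, -0.303, -0.303, -0.303, -0.303, -0.303, -0.303, -0.303, 0]

```text
time: 8.2
ee_pos: [0.438, -0.4208, 0.3071]
eef_rot: [0.562, 0.827, -0.001, -0.0]
ft_force: [-1.1, 0.8, -1.9]
width: 0.0156
grip_force: 25.0
```

Call:
step_arm:
  delta_pos:
    - [0.04, 0.16, -1]
    - [0, 0, -1]
    - [0, 0, -1]
    - [0, 0, -1]
    - [0, 0, -1]
    - [0, 0, -1]
    - [0, 0, -1]
    - [0, 0, -1]
    - [0, 0, -1]
    - [0, 0, -1]
    - [0, 0, -0.5]
    - [0, 0, 0]
  turn: [0, 0, 0, 0, 0, 0, 0, 0, 0, 0, 0, 0]

```text
time: 9.4
ee_pos: [0.4405, -0.4121, 0.0435]
eef_rot: [0.559, 0.829, -0.0, -0.001]
ft_force: [-0.7, 0.0, -0.9]
width: 0.0158
grip_force: 25.0
```

Call:
step_arm:
  delta_pos:
    - [0, 0, -0.3]
    - [0, 0, -0.3]
    - [0, 0, -0.1]
    - [0, 0, -0.1]
    - [0, 0, -0.04]
    - [0, 0, 0]
  turn: [0, 0, 0, 0, 0, 0]

```text
time: 10.0
ee_pos: [0.4414, -0.4127, 0.0242]
eef_rot: [0.559, 0.829, 0.0, 0.0]
ft_force: [0.8, -0.5, -0.9]
width: 0.0158
grip_force: 25.0
```

Call:
step_arm:
  delta_pos:
    - [-0.1, -0.15, 0]
    - [0, 0, -0.06]
    - [0, 0, 0]
    - [0, 0, 0]
  turn: [0, 0, 0, 0]

```text
time: 10.4
ee_pos: [0.4388, -0.4164, 0.0226]
eef_rot: [0.559, 0.829, 0.0, -0.0]
ft_force: [-0.1, -0.2, -2.5]
width: 0.0158
grip_force: 25.0
```

```bash
sed -i 's/O=np.array(.*); A=/O=np.array([448.9,-358.4]); A=/' h.py; python3 - <<'E'
from h import *
s=read_state(); print(s["ee_pos"].round(4),s["ft_force"].round(1),infx(s["ee_pos"]*1000).round(1))
E
```

```text
[ 0.4388 -0.4164  0.0226] [-0.1 -0.2 -2.5] [ 50.  -31.1]
```

Call:
step_arm:
  delta_pos:
    - [0, 0, -0.05]
    - [0, 0, 0]
  turn: [0, 0]

```text
time: 10.6
ee_pos: [0.439, -0.4164, 0.0215]
eef_rot: [0.559, 0.829, 0.0, 0.0]
ft_force: [-1.0, 1.1, 1.2]
width: 0.0155
grip_force: 25.0
```

Call:
step_arm:
  delta_pos:
    - [0, 0, 0]
    - [0, 0, 0]
    - [0, 0, 0]
    - [0, 0, 0]
    - [0, 0, 0.2]
    - [0, 0, 0.5]
    - [0, 0, 1]
    - [0, 0, 1]
    - [0, 0, 1]
    - [0, 0, 1]
    - [0, 0, 1]
    - [0, 0, 1]
  turn: [0, 0, 0, 0, 0, 0, 0, 0, 0, 0, 0, 0]
  grip: 0.65

```text
time: 11.8
ee_pos: [0.4386, -0.4166, 0.1911]
eef_rot: [0.559, 0.829, 0.0, 0.001]
ft_force: [0.3, 0.1, 0.8]
width: 0.0306
grip_force: 0.0
```

Call:
step_arm:
  delta_pos:
    - [0, 0, 1]
    - [0, 0, 1]
    - [0, 0, 1]
    - [0, 0, 1]
    - [0.47, 0.985, 0]
    - [0.47, 0.985, 0]
    - [0.47, 0.985, 0]
    - [0.47, 0.985, 0]
    - [0.47, 0.985, 0]
    - [0.47, 0.985, 0]
    - [0.47, 0.985, 0]
    - [0.47, 0.985, 0]
  turn: [0.4, 0.4, 0.4, 0.4, 0.5, 0.5, 0.5, 0.5, 0.5, 0.5, 0.5, 0.5]
  grip: 0.3

```text
time: 13.0
ee_pos: [0.5333, -0.2182, 0.2896]
eef_rot: [0.253, 0.968, 0.0, 0.0]
ft_force: [-0.0, -0.1, -0.1]
width: 0.061
grip_force: 0.0
```

Call:
step_arm:
  delta_pos:
    - [0.47, 0.985, 0]
    - [0.47, 0.985, 0]
    - [0.47, 0.985, 0]
    - [0.47, 0.985, 0]
    - [0.47, 0.985, 0]
    - [0.47, 0.985, 0]
    - [0.47, 0.985, 0]
    - [0.47, 0.985, 0]
    - [0.46, 0.985, 0]
    - [0, 0, 0]
    - [0, 0, 0]
  turn: [0.5, 0.5, 0.5, 0.5, 0.5, 0.5, 0.5, 0.5, 0.5, 0.5, 0]

```text
time: 14.1
ee_pos: [0.6388, 0.004, 0.2883]
eef_rot: [-0.045, 0.999, -0.0, -0.0]
ft_force: [-1.1, 0.2, 0.2]
width: 0.0611
grip_force: 0.0
```

```bash
cat >> h.py <<'E'
def head(s):
    x,y=s["eef_rot"][:2]; return np.degrees(np.arctan2(y*y-x*x,2*x*y))
CAL={"top":np.array([1.2,2.5]),"side":np.array([-1.2,-2.5])}
def barfx(n,c,zlo,zhi,zt,ctr,r):
    "rect of what stands in a height band within r (mm) of fixture point ctr, in the fixture frame"
    W=cloud(c); g=(W[...,:2]*1000+CAL[n]-O)@R
    m=(W[...,2]>zlo)&(W[...,2]<zhi)&(c["z_map"]>0)&(np.hypot(g[...,0]-ctr[0],g[...,1]-ctr[1])<r)
    ys,xs=np.nonzero(m)
    if len(xs)<5: return None
    q=rect(cast(c,np.c_[xs,ys],zt)); q[:2]=infx(q[:2]+CAL[n]); q[4]-=-68; q[4]=(q[4]+90)%180-90
    return q.round(1),len(xs),np.median(W[m][:,2]).round(4)
E
python3 - <<'E'
from h import *
s=read_state(); print(s["ee_pos"].round(4),head(s))
for n in("top","side"):
    c=camera(n); print(n,barfx(n,c,.024,.036,.03,(50,-31),56), "heel",barfx(n,c,.05,.068,.06,(-70,0),35),"stud",barfx(n,c,.085,.11,.095,(-25,0),20))
    hsv=cv2.cvtColor(c["image"],cv2.COLOR_RGB2HSV); cv2.imwrite(f"pics/{n}1.png",c["image"][:,:,::-1])
    # pad +y by colour
    W=cloud(c); g=(W[...,:2]*1000+CAL[n]-O)@R
    m=(hsv[...,2]>190)&(hsv[...,1]<45)&(abs(g[...,0]-50)<55)&(abs(g[...,1]-31)<22)
    ys,xs=np.nonzero(m); q=rect(cast(c,np.c_[xs,ys],.014)) if len(xs)>9 else None
    if q is not None: print("pad",infx(q[:2]+CAL[n]),q[2:])
E
```

```text
[0.6388 0.004  0.2883] 95.18939639945482
top (array([ 45.7, -29.3,  90.7,  15.9,   0.1]), 218, np.float64(0.0303)) heel (array([-70.9,  -0.2,  49.4,  32.7, -90. ]), 256, np.float64(0.0602)) stud (array([-27. ,  -0.2,  15.9,  15.3,  20.7]), 43, np.float64(0.093))
pad [44.30135613 31.54132959] [102.67906952  35.31237793 -71.91018677]
side None heel (array([-78. , -15.4,  29.6,  10.2, -61.4]), 20, np.float64(0.0568)) stud None
pad [76.07450781 28.04145356] [ 45.78499603  28.33207321 -69.30411148]
```

Call:
step_arm:
  delta_pos:
    - [0, -0.08, -1]
    - [0, 0, -1]
    - [0, 0, -1]
    - [0, 0, -1]
    - [0, 0, -1]
    - [0, 0, -1]
    - [0, 0, -1]
    - [0, 0, -1]
    - [0, 0, -1]
    - [0, 0, -1]
    - [0, 0, -0.8]
    - [0, 0, -0.4]
  turn: [0, 0, 0, 0, 0, 0, 0, 0, 0, 0, 0, 0]

```text
time: 15.4
ee_pos: [0.6373, -0.0004, 0.0071]
eef_rot: [-0.042, 0.999, -0.0, -0.001]
ft_force: [-0.0, 0.4, -0.5]
width: 0.0606
grip_force: 0.0
```

Call:
step_arm:
  delta_pos:
    - [0, 0, 0]
    - [0, 0, 0]
    - [0, 0, 0]
    - [0, 0, 0]
    - [0, 0, 0]
    - [0, 0, 0]
    - [0, 0, 0]
    - [0, 0, 0]
    - [0, 0, 0]
    - [0, 0, 0]
  turn: [0, 0, 0, 0, 0, 0, 0, 0, 0, 0]
  grip: 1

```text
time: 16.4
ee_pos: [0.6384, 0.0001, 0.0091]
eef_rot: [-0.043, 0.999, 0.0, 0.0]
ft_force: [-1.2, -0.8, 3.9]
width: 0.0158
grip_force: 25.0
```

Call:
step_arm:
  delta_pos:
    - [0, 0, 1]
    - [0, 0, 1]
    - [0, 0, 1]
    - [0, 0, 1]
    - [0, 0, 1]
    - [0, 0, 1]
    - [0, 0, 1]
    - [0, 0, 1]
    - [0, 0, 1]
    - [0, 0, 1]
    - [0, 0, 1]
    - [0, 0, 0]
  turn: [0, 0, 0, 0, 0, 0, 0, 0, 0, 0, 0, 0]

```text
time: 17.6
ee_pos: [0.6394, 0.0002, 0.287]
eef_rot: [-0.043, 0.999, 0.0, 0.002]
ft_force: [1.6, -0.8, -1.7]
width: 0.0156
grip_force: 25.0
```

Call:
step_arm:
  delta_pos:
    - [-0.358, -0.989, 0]
    - [-0.358, -0.989, 0]
    - [-0.358, -0.989, 0]
    - [-0.358, -0.989, 0]
    - [-0.358, -0.989, 0]
    - [-0.358, -0.989, 0]
    - [-0.358, -0.989, 0]
    - [-0.358, -0.989, 0]
  turn: [-0.6625, -0.6625, -0.6625, -0.6625, -0.6625, -0.6625, -0.6625, -0.6625]

```text
time: 18.4
ee_pos: [0.5658, -0.1983, 0.2822]
eef_rot: [0.273, 0.962, 0.0, -0.001]
ft_force: [-0.3, 0.0, -1.9]
width: 0.0155
grip_force: 25.0
```

Call:
step_arm:
  delta_pos:
    - [-0.358, -0.989, 0]
    - [-0.358, -0.989, 0]
    - [-0.358, -0.989, 0]
    - [-0.358, -0.989, 0]
    - [-0.358, -0.989, 0]
    - [-0.358, -0.989, 0]
    - [-0.358, -0.989, 0]
    - [-0.358, -0.989, 0]
    - [0, 0, 0]
    - [0, 0, 0]
  turn: [-0.6625, -0.6625, -0.6625, -0.6625, -0.6625, -0.6625, -0.6625, -0.6625, 0, 0]

```text
time: 19.4
ee_pos: [0.4944, -0.3964, 0.2835]
eef_rot: [0.56, 0.829, -0.0, -0.0]
ft_force: [0.7, 1.1, -1.8]
width: 0.0158
grip_force: 25.0
```

Call:
step_arm:
  delta_pos:
    - [0, 0, -1]
    - [0, 0, -1]
    - [0, 0, -1]
    - [0, 0, -1]
    - [0, 0, -1]
    - [0, 0, -1]
    - [0, 0, -1]
    - [0, 0, -1]
    - [0, 0, -0.8]
    - [0, 0, -0.6]
    - [0, 0, 0]
    - [0, 0, 0]
  turn: [0, 0, 0, 0, 0, 0, 0, 0, 0, 0, 0, 0]

```text
time: 20.6
ee_pos: [0.4955, -0.3953, 0.0494]
eef_rot: [0.559, 0.829, 0.0, 0.0]
ft_force: [-0.1, -0.6, -1.6]
width: 0.0158
grip_force: 25.0
```

Good; lower to about 0.0235.

Call:
step_arm:
  delta_pos:
    - [0, 0, -0.4]
    - [0, 0, -0.3]
    - [0, 0, -0.2]
    - [0, 0, -0.1]
    - [0, 0, 0]
    - [0, 0, 0]
  turn: [0, 0, 0, 0, 0, 0]

```text
time: 21.2
ee_pos: [0.4952, -0.3955, 0.024]
eef_rot: [0.559, 0.829, 0.0, 0.0]
ft_force: [-0.3, 0.0, -1.3]
width: 0.0157
grip_force: 25.0
```

Call:
step_arm:
  delta_pos:
    - [0, 0, -0.05]
    - [0, 0, -0.03]
    - [0, 0, 0]
  turn: [0, 0, 0]

```text
time: 21.5
ee_pos: [0.4953, -0.3956, 0.0231]
eef_rot: [0.559, 0.829, 0.0, 0.0]
ft_force: [-3.1, 3.1, 9.2]
width: 0.0157
grip_force: 25.0
```

Call:
step_arm:
  delta_pos:
    - [0, 0, 0]
    - [0, 0, 0]
    - [0, 0, 0]
    - [0, 0, 0]
    - [0, 0, 0.2]
    - [0, 0, 0.5]
    - [0, 0, 1]
    - [0, 0, 1]
    - [0, 0, 1]
    - [0, 0, 1]
    - [0, 0, 1]
    - [0, 0, 1]
  turn: [0, 0, 0, 0, 0, 0, 0, 0, 0, 0, 0, 0]
  grip: 0.68

```text
time: 22.7
ee_pos: [0.4949, -0.3956, 0.1916]
eef_rot: [0.559, 0.829, 0.0, 0.001]
ft_force: [0.8, 0.5, 0.2]
width: 0.0278
grip_force: 0.0
```

Call:
step_arm:
  delta_pos:
    - [0, 0, 1]
    - [0, 0, 1]
    - [0, 0, 1]
    - [0, 0, 1]
    - [0.254, 0.97, 0]
    - [0.254, 0.97, 0]
    - [0.254, 0.97, 0]
    - [0.254, 0.97, 0]
    - [0.254, 0.97, 0]
    - [0.254, 0.97, 0]
    - [0.254, 0.97, 0]
  turn: [0, 0, 0, 0, -0.149, -0.149, -0.149, -0.149, -0.149, -0.149, -0.149]
  grip: 0.1

```text
time: 23.8
ee_pos: [0.5395, -0.2249, 0.2905]
eef_rot: [0.61, 0.792, 0.0, 0.001]
ft_force: [0.5, 0.1, -0.2]
width: 0.0783
grip_force: 0.0
```

Call:
step_arm:
  delta_pos:
    - [0.254, 0.97, 0]
    - [0.254, 0.97, 0]
    - [0.254, 0.97, 0]
    - [0.254, 0.97, 0]
    - [0.254, 0.97, 0]
    - [0.254, 0.97, 0]
    - [0.254, 0.97, 0]
    - [0.254, 0.97, 0]
    - [0.254, 0.97, 0]
    - [0.254, 0.97, 0]
    - [0.254, 0.97, 0]
    - [0.254, 0.97, 0]
  turn: [-0.149, -0.149, -0.149, -0.149, -0.149, -0.149, -0.149, -0.149, -0.149, -0.149, -0.149, -0.149]

```text
time: 25.0
ee_pos: [0.6158, 0.066, 0.2906]
eef_rot: [0.691, 0.722, 0.0, 0.0]
ft_force: [-0.1, -0.4, 0.2]
width: 0.0783
grip_force: 0.0
```

Call:
step_arm:
  delta_pos:
    - [0.254, 0.97, 0]
    - [0.254, 0.97, 0]
    - [0.254, 0.97, 0]
    - [0, 0, 0]
    - [0, 0, 0]
  turn: [-0.149, -0.149, -0.149, 0, 0]

```text
time: 25.5
ee_pos: [0.6348, 0.1381, 0.29]
eef_rot: [0.71, 0.704, 0.0, 0.0]
ft_force: [-0.6, -0.0, -0.0]
width: 0.0778
grip_force: 0.0
```

```bash
python3 - <<'E'
from h import *
s=read_state(); print(s["ee_pos"].round(4),head(s))
for n in("top","side"):
    c=camera(n); cv2.imwrite(f"pics/{n}2.png",c["image"][:,:,::-1])
    print(n,[barfx(n,c,.0245,.034,.03,(50,y),56) for y in(-31,31)],"heel",barfx(n,c,.05,.068,.06,(-70,0),35),"stud",barfx(n,c,.085,.11,.095,(-25,0),20))
    W=cloud(c); g=(W[...,:2]*1000+CAL[n]-O)@R
    for y in(-31,31):
        m=(W[...,2]>.0245)&(W[...,2]<.036)&(abs(g[...,0]-50)<60)&(abs(g[...,1]-y)<18)&(c["z_map"]>0)
        ys,xs=np.nonzero(m)
        if len(xs)>9:
            q=rect(cast(c,np.c_[xs,ys],.03)); print(y,infx(q[:2]+CAL[n]).round(1),q[2:].round(1))
    m=(W[...,2]>.02)&(W[...,2]<.036)&(np.hypot(W[...,0]-.6345,W[...,1]-.138)<.08)
    ys,xs=np.nonzero(m)
    if len(xs)>20: print("tube",rect(cast(c,np.c_[xs,ys],.03)))
E
```

```text
[0.6348 0.1381 0.29  ] -0.44575144137414974
top [(array([46.2, -6.5, 89.6, 61.6,  0.1]), 190, np.float64(0.0297)), (array([47.1,  7. , 92.2, 63.3, -0.1]), 202, np.float64(0.0297))] heel (array([-70.5,  -0.2,  49.4,  32. , -89.8]), 254, np.float64(0.0601)) stud (array([-26.5,   0.9,  15. ,  14.6,  65. ]), 40, np.float64(0.0932))
-31 [ 46.2 -29.3] [ 89.6  15.9 -67.9]
31 [47.1 30.7] [ 92.2  15.9 -68.1]
side [(array([52.8, -6.9, 86.9, 65.4, -0.4]), 94, np.float64(0.0291)), (array([50.4,  8. , 90.4, 61.6, -0.8]), 100, np.float64(0.0292))] heel None stud (array([-24.6,   0.5,  17.4,  13.3, -60.6]), 21, np.float64(0.093))
-31 [ 52.6 -30.1] [ 86.9  19.  -68.3]
31 [51.1 29.6] [ 91.3  18.5 -68.7]
tube [636.73773193 135.54182434  89.84991455  32.1491127   88.90258026]
```

Call:
step_arm:
  delta_pos:
    - [0, 0, -1]
    - [0, 0, -1]
    - [0, 0, -1]
    - [0, 0, -1]
    - [0, 0, -1]
    - [0, 0, -1]
    - [0, 0, -1]
    - [0, 0, -1]
    - [0, 0, -1]
    - [0, 0, -1]
    - [0, 0, -0.8]
    - [0, 0, -0.32]
  turn: [0, 0, 0, 0, 0, 0, 0, 0, 0, 0, 0, 0]

```text
time: 26.8
ee_pos: [0.6338, 0.1366, 0.0098]
eef_rot: [0.711, 0.704, -0.001, -0.0]
ft_force: [-0.2, 0.6, 0.6]
width: 0.0784
grip_force: 0.0
```

Call:
step_arm:
  delta_pos:
    - [0, 0, 0]
    - [0, 0, 0]
    - [0, 0, 0]
    - [0, 0, 0]
    - [0, 0, 0]
    - [0, 0, 0]
    - [0, 0, 0]
    - [0, 0, 0]
    - [0, 0, 0]
    - [0, 0, 0]
  turn: [0, 0, 0, 0, 0, 0, 0, 0, 0, 0]
  grip: 1

```text
time: 27.8
ee_pos: [0.6348, 0.1382, 0.0114]
eef_rot: [0.71, 0.704, 0.0, 0.0]
ft_force: [-1.3, -0.4, 1.9]
width: 0.03
grip_force: 25.0
```

Call:
step_arm:
  delta_pos:
    - [0, 0, 1]
    - [0, 0, 1]
    - [0, 0, 1]
    - [0, 0, 1]
    - [0, 0, 1]
    - [0, 0, 1]
    - [0, 0, 1]
    - [0, 0, 1]
    - [0, 0, 1]
    - [0, 0, 1]
    - [0, 0, 1]
    - [0, 0, 0]
  turn: [0, 0, 0, 0, 0, 0, 0, 0, 0, 0, 0, 0]

```text
time: 29.0
ee_pos: [0.636, 0.1381, 0.2896]
eef_rot: [0.71, 0.704, 0.002, 0.001]
ft_force: [-0.4, -0.3, -1.9]
width: 0.0298
grip_force: 25.0
```

Call:
step_arm:
  delta_pos:
    - [-0.3055, -0.987, 0]
    - [-0.3055, -0.987, 0]
    - [-0.3055, -0.987, 0]
    - [-0.3055, -0.987, 0]
    - [-0.3055, -0.987, 0]
    - [-0.3055, -0.987, 0]
    - [-0.3055, -0.987, 0]
    - [-0.3055, -0.987, 0]
    - [-0.3055, -0.987, 0]
    - [-0.3055, -0.987, 0]
    - [-0.3055, -0.987, 0]
  turn: [-0.4466, -0.4466, -0.4466, -0.4466, -0.4466, -0.4466, -0.4466, -0.4466, -0.4466, -0.4466, -0.4466]

```text
time: 30.1
ee_pos: [0.5501, -0.1353, 0.2864]
eef_rot: [0.885, 0.465, 0.0, 0.0]
ft_force: [0.7, -0.8, -2.3]
width: 0.03
grip_force: 25.0
```

Call:
step_arm:
  delta_pos:
    - [-0.3055, -0.987, 0]
    - [-0.3055, -0.987, 0]
    - [-0.3055, -0.987, 0]
    - [-0.3055, -0.987, 0]
    - [-0.3055, -0.987, 0]
    - [-0.3055, -0.987, 0]
    - [-0.3055, -0.987, 0]
    - [-0.3055, -0.987, 0]
    - [-0.3055, -0.987, 0]
    - [-0.3055, -0.987, 0]
    - [-0.3055, -0.987, 0]
    - [0, 0, 0]
  turn: [-0.4466, -0.4466, -0.4466, -0.4466, -0.4466, -0.4466, -0.4466, -0.4466, -0.4466, -0.4466, -0.4466, 0]

```text
time: 31.3
ee_pos: [0.4635, -0.4092, 0.2863]
eef_rot: [0.983, 0.186, -0.001, 0.001]
ft_force: [-0.9, 0.3, -2.2]
width: 0.0298
grip_force: 25.0
```

Call:
step_arm:
  delta_pos:
    - [0, 0, 0]
    - [0, 0, -1]
    - [0, 0, -1]
    - [0, 0, -1]
    - [0, 0, -1]
    - [0, 0, -1]
    - [0, 0, -1]
    - [0, 0, -1]
    - [0, 0, -0.8]
    - [0, 0, -0.6]
    - [0, 0, 0]
    - [0, 0, 0]
  turn: [0, 0, 0, 0, 0, 0, 0, 0, 0, 0, 0, 0]

```text
time: 32.5
ee_pos: [0.4672, -0.4047, 0.0769]
eef_rot: [0.982, 0.191, 0.0, 0.0]
ft_force: [-0.4, 0.8, -0.0]
width: 0.0299
grip_force: 25.0
```

Call:
step_arm:
  delta_pos:
    - [0, 0, -0.5]
    - [0, 0, -0.4]
    - [0, 0, -0.3]
    - [0, 0, -0.12]
    - [0, 0, 0]
    - [0, 0, 0]
  turn: [0, 0, 0, 0, 0, 0]

```text
time: 33.1
ee_pos: [0.4668, -0.4049, 0.0435]
eef_rot: [0.982, 0.19, 0.0, 0.0]
ft_force: [-0.4, -0.4, -2.2]
width: 0.0296
grip_force: 25.0
```

Call:
step_arm:
  delta_pos:
    - [0, 0, -0.06]
    - [0, 0, -0.04]
    - [0, 0, 0]
  turn: [0, 0, 0]

```text
time: 33.4
ee_pos: [0.467, -0.4049, 0.0414]
eef_rot: [0.982, 0.191, 0.0, 0.0]
ft_force: [-2.0, 1.4, 4.1]
width: 0.03
grip_force: 25.0
```

Call:
step_arm:
  delta_pos:
    - [0, 0, 0]
    - [0, 0, 0]
    - [0, 0, 0]
    - [0, 0, 0]
    - [0, 0, 0.2]
    - [0, 0, 0.5]
    - [0, 0, 1]
    - [0, 0, 1]
    - [0, 0, 1]
    - [0, 0, 1]
    - [0, 0, 1]
    - [0, 0, 1]
  turn: [0, 0, 0, 0, 0, 0, 0, 0, 0, 0, 0, 0]
  grip: 0.48

```text
time: 34.6
ee_pos: [0.4665, -0.4049, 0.2106]
eef_rot: [0.982, 0.19, 0.0, 0.0]
ft_force: [-0.2, -0.2, -0.0]
width: 0.0452
grip_force: 0.0
```

Call:
step_arm:
  delta_pos:
    - [0, 0, 1]
    - [0, 0, 1]
    - [0, 0, 1]
    - [0.209, 0.964, 0.2]
    - [0.209, 0.964, 0]
    - [0.209, 0.964, 0]
    - [0.209, 0.964, 0]
    - [0.209, 0.964, 0]
    - [0.209, 0.964, 0]
    - [0.209, 0.964, 0]
    - [0.209, 0.964, 0]
    - [0.209, 0.964, 0]
  turn: [0, 0, 0, -0.12, 0, 0, 0, 0, 0, 0, 0, 0]
  grip: 0

```text
time: 35.8
ee_pos: [0.5137, -0.1873, 0.2894]
eef_rot: [0.983, 0.183, 0.001, 0.0]
ft_force: [-0.8, -0.6, -0.5]
width: 0.087
grip_force: 0.0
```

Call:
step_arm:
  delta_pos:
    - [0.209, 0.964, 0]
    - [0.209, 0.964, 0]
    - [0.209, 0.964, 0]
    - [0.209, 0.964, 0]
    - [0.209, 0.964, 0]
    - [0.209, 0.964, 0]
    - [0.209, 0.964, 0]
    - [0.209, 0.964, 0]
    - [0.209, 0.964, 0]
    - [0.209, 0.964, 0]
  turn: [0, 0, 0, 0, 0, 0, 0, 0, 0, 0]

```text
time: 36.8
ee_pos: [0.5661, 0.0536, 0.2895]
eef_rot: [0.983, 0.183, 0.001, -0.0]
ft_force: [0.2, 0.2, -0.3]
width: 0.0871
grip_force: 0.0
```

Call:
step_arm:
  delta_pos:
    - [0.209, 0.964, 0]
    - [0.209, 0.964, 0]
    - [0.209, 0.964, 0]
    - [0.209, 0.964, 0]
    - [0.209, 0.964, 0]
    - [0.209, 0.964, 0]
    - [0.209, 0.964, 0]
    - [0.209, 0.964, 0]
    - [0.209, 0.964, 0]
    - [0, 0, 0]
    - [0, 0, 0]
  turn: [0, 0, 0, 0, 0, 0, 0, 0, 0, 0, 0]

```text
time: 37.9
ee_pos: [0.6131, 0.2706, 0.2881]
eef_rot: [0.983, 0.184, -0.0, 0.001]
ft_force: [-0.0, -0.1, 0.4]
width: 0.087
grip_force: 0.0
```

```bash
python3 - <<'E'
from h import *
s=read_state(); print(s["ee_pos"].round(4),head(s))
for n in("top","side"):
    c=camera(n); cv2.imwrite(f"pics/{n}3.png",c["image"][:,:,::-1])
    print(n,"tube",barfx(n,c,.054,.066,.06,(50,0),60),"bars",barfx(n,c,.0245,.034,.03,(50,0),75))
    # ring, by its brightness/greyness, lo sat, and by height
    W=cloud(c); q=W[...,:2]*1000+CAL[n]
    m=(np.hypot(q[...,0]-638,q[...,1]+137)<36)&(W[...,2]>.003)&(W[...,2]<.012)
    ys,xs=np.nonzero(m); 
    if len(xs)>20:
        P=cast(c,np.c_[xs,ys],.006)[:,:2]*1000+CAL[n]; print("ring",len(xs),cv2.minEnclosingCircle(P.astype(np.float32)),P.mean(0),P.min(0),P.max(0))
    hsv=cv2.cvtColor(c["image"],cv2.COLOR_RGB2HSV); u,v=proj(c,[.636,-.139,.006])[0].astype(int)
    cv2.imwrite(f"pics/ring_{n}.png",cv2.resize(c["image"][v-20:v+20,u-25:u+25,::-1],None,fx=10,fy=10,interpolation=2)); print(u,v)
a=[cv2.imread(f"pics/ring_{n}.png") for n in("top","side")]
cv2.imwrite("pics/ring2.png",cv2.resize(np.vstack(a),(375,600)))
E
```

```text
[0.6131 0.2706 0.2881] -68.82537841084877
top tube (array([ 45.8,  -1.6,  90.2,  32. , -88.7]), 431, np.float64(0.0603)) bars (array([ 34.9,  -3.7, 116.2,  84.5,  -0.6]), 226, np.float64(0.0299))
ring 297 ((637.7599487304688, -136.88609313964844), 35.93601608276367) [ 634.90308131 -136.94273682] [ 602.97326275 -168.29583585] [ 673.64648695 -102.24849468]
386 175
side tube (array([ 48.9,  -3.6,  91.8,  34.6, -89.5]), 187, np.float64(0.0593)) bars (array([ 38.2,  -5.7, 124.2,  88.6,   5.2]), 123, np.float64(0.0295))
ring 130 ((638.1954345703125, -137.6099090576172), 35.25286865234375) [ 631.87155625 -141.17158245] [ 603.50427496 -170.65027791] [ 670.56394181 -102.95325031]
240 241
```

View pics/ring2.png

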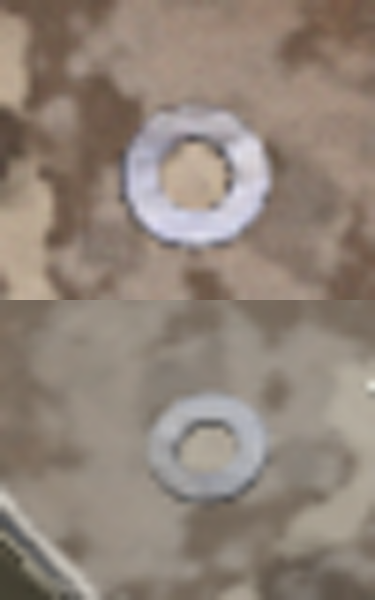

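The ring shows clearly in both views: the top centre is near pixel (386.9,177.8) and the side centre near (242.4,240.1). The tube is seated within about 3 mm. Next I grasp the strap.

Call:
step_arm:
  delta_pos:
    - [0, 0, -1]
    - [0, 0, -1]
    - [0, 0, -1]
    - [0, 0, -1]
    - [0, 0, -1]
    - [0, 0, -1]
    - [0, 0, -1]
    - [0, 0, -1]
    - [0, 0, -1]
    - [0, 0, -1]
    - [0, 0, -0.8]
    - [0, 0, -0.4]
  turn: [0, 0, 0, 0, 0, 0, 0, 0, 0, 0, 0, 0]

```text
time: 39.2
ee_pos: [0.6124, 0.2688, 0.0069]
eef_rot: [0.983, 0.183, -0.001, 0.0]
ft_force: [-0.0, 0.3, -0.2]
width: 0.0869
grip_force: 0.0
```

Call:
step_arm:
  delta_pos:
    - [0, 0, -0.1]
    - [0, 0, 0]
    - [0, 0, 0]
  turn: [0, 0, 0]

```text
time: 39.5
ee_pos: [0.6139, 0.2702, 0.0072]
eef_rot: [0.983, 0.183, 0.001, -0.0]
ft_force: [-0.7, -0.8, 1.0]
width: 0.0869
grip_force: 0.0
```

```bash
python3 - <<'E'
from h import *
for n,uv in(("top",(386.9,177.8)),("side",(242.4,240.1))):
    c=dict(np.load(n+"0.npz")); print(n,cast(c,[uv],.006)[0,:2]*1000+CAL[n])
E
```

```text
top [ 630.63811517 -138.63897586]
side [ 628.59434812 -141.78443419]
```

Call:
step_arm:
  delta_pos:
    - [0, 0, -0.12]
    - [0, 0, 0]
    - [0, 0, 0]
  turn: [0, 0, 0]

```text
time: 39.8
ee_pos: [0.6131, 0.2701, 0.003]
eef_rot: [0.983, 0.183, 0.0, -0.0]
ft_force: [0.0, -0.1, 0.3]
width: 0.0867
grip_force: 0.0
```

Call:
step_arm:
  delta_pos:
    - [0, 0, 0]
    - [0, 0, 0]
    - [0, 0, 0]
    - [0, 0, 0]
    - [0, 0, 0]
    - [0, 0, 0]
    - [0, 0, 0]
    - [0, 0, 0]
    - [0, 0, 0]
  turn: [0, 0, 0, 0, 0, 0, 0, 0, 0]
  grip: 1
  newtons: 45

```text
time: 40.7
ee_pos: [0.6132, 0.2698, 0.0028]
eef_rot: [0.983, 0.183, 0.0, 0.0]
ft_force: [1.6, -1.2, -0.7]
width: 0.0434
grip_force: 45.0
```

Call:
step_arm:
  delta_pos:
    - [0, 0, 0.3]
    - [0, 0, 0.6]
    - [0, 0, 1]
    - [0, 0, 1]
    - [0, 0, 1]
    - [0, 0, 1]
    - [0, 0, 1]
    - [0, 0, 1]
    - [0, 0, 1]
    - [0, 0, 1]
    - [0, 0, 1]
    - [0, 0, 1]
  turn: [0, 0, 0, 0, 0, 0, 0, 0, 0, 0, 0, 0]

```text
time: 41.9
ee_pos: [0.6127, 0.2699, 0.2777]
eef_rot: [0.983, 0.183, 0.0, -0.0]
ft_force: [0.3, -0.4, -3.5]
width: 0.0433
grip_force: 45.0
```

Call:
step_arm:
  delta_pos:
    - [-0.267, -0.9935, 0.5]
    - [-0.267, -0.9935, 0]
    - [-0.267, -0.9935, 0]
    - [-0.267, -0.9935, 0]
    - [-0.267, -0.9935, 0]
    - [-0.267, -0.9935, 0]
    - [-0.267, -0.9935, 0]
    - [-0.267, -0.9935, 0]
    - [-0.267, -0.9935, 0]
    - [-0.267, -0.9935, 0]
    - [-0.267, -0.9935, 0]
    - [-0.267, -0.9935, 0]
  turn: [0.529, 0.529, 0.529, 0.529, 0.529, 0.529, 0.529, 0.529, 0.529, 0.529, 0.529, 0.529]

```text
time: 43.1
ee_pos: [0.5323, -0.0292, 0.2889]
eef_rot: [0.844, 0.537, 0.001, -0.0]
ft_force: [0.1, 0.9, -3.1]
width: 0.0431
grip_force: 45.0
```

Call:
step_arm:
  delta_pos:
    - [-0.267, -0.9935, 0]
    - [-0.267, -0.9935, 0]
    - [-0.267, -0.9935, 0]
    - [-0.267, -0.9935, 0]
    - [-0.267, -0.9935, 0]
    - [-0.267, -0.9935, 0]
    - [-0.267, -0.9935, 0]
    - [-0.267, -0.9935, 0]
    - [-0.267, -0.9935, 0]
    - [-0.267, -0.9935, 0]
    - [-0.267, -0.9935, 0]
    - [-0.267, -0.9935, 0]
  turn: [0.529, 0.529, 0.529, 0.529, 0.529, 0.529, 0.529, 0.529, 0.529, 0.529, 0.529, 0.529]

```text
time: 44.3
ee_pos: [0.4522, -0.3269, 0.2889]
eef_rot: [0.584, 0.812, 0.001, 0.0]
ft_force: [0.7, 0.3, -2.3]
width: 0.0432
grip_force: 45.0
```

Call:
step_arm:
  delta_pos:
    - [-0.267, -0.9935, 0]
    - [0, 0, 0]
    - [0, 0, 0]
    - [0, 0, 0]
    - [0, 0, -1]
    - [0, 0, -1]
    - [0, 0, -1]
    - [0, 0, -1]
    - [0, 0, -0.8]
    - [0, 0, -0.6]
    - [0, 0, 0]
    - [0, 0, 0]
  turn: [0.529, 0, 0, 0, 0, 0, 0, 0, 0, 0, 0, 0]

```text
time: 45.5
ee_pos: [0.4466, -0.3507, 0.1535]
eef_rot: [0.559, 0.829, 0.0, 0.0]
ft_force: [0.1, 0.4, -2.7]
width: 0.0432
grip_force: 45.0
```

```bash
python3 - <<'E'
from h import *
s=read_state(); print(s["ee_pos"].round(4),head(s),infx(s["ee_pos"]*1000)); z=s["ee_pos"][2]+.009
for n in("top","side"):
    c=camera(n); 
    W=cloud(c); print(n,barfx(n,c,z-.006,z+.006,z,(-8,0),75))
    u,v=proj(c,[.446,-.351,z])[0].astype(int)
    if n=="side": cv2.imwrite("pics/strap_s.png",cv2.resize(c["image"][max(v-60,0):v+60,max(u-75,0):u+75,::-1],None,fx=5,fy=5,interpolation=2))
E
```

```text
[ 0.4466 -0.3507  0.1535] 22.087323307974394 [-7.98552385  0.7860948 ]
top (array([-41.1,   5.4,  75.6,  43.5,   6.9]), 302, np.float64(0.1625))
side (array([-34.9,  -0.5,  75.6,  62. ,   4. ]), 193, np.float64(0.1617))
```

View pics/strap_s.png

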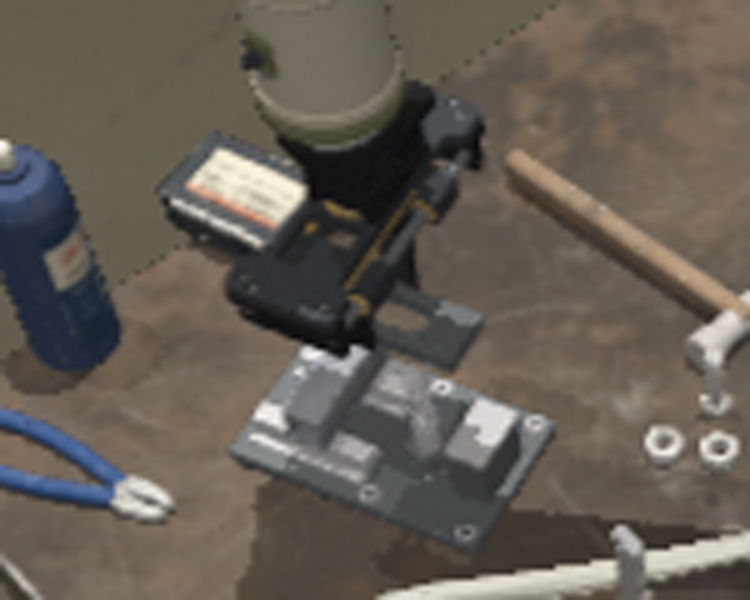

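The side view shows the strap level in the gripper, end at pixel (430,320) of the crop, above and in line with the stud. I lower it now.

Call:
step_arm:
  delta_pos:
    - [0, 0, -0.6]
    - [0, 0, -0.6]
    - [0, 0, -0.6]
    - [0, 0, -0.4]
    - [0, 0, -0.4]
    - [0, 0, -0.4]
    - [0, 0, -0.3]
    - [0, 0, 0]
    - [0, 0, 0]
  turn: [0, 0, 0, 0, 0, 0, 0, 0, 0]

```text
time: 46.5
ee_pos: [0.4462, -0.351, 0.0705]
eef_rot: [0.559, 0.829, -0.0, 0.0]
ft_force: [0.2, -0.8, -2.8]
width: 0.0433
grip_force: 45.0
```

Call:
step_arm:
  delta_pos:
    - [0, 0, -0.15]
    - [0, 0, -0.08]
    - [0, 0, -0.04]
    - [0, 0, 0]
  turn: [0, 0, 0, 0]

```text
time: 46.9
ee_pos: [0.4462, -0.3508, 0.0635]
eef_rot: [0.559, 0.829, 0.0, -0.0]
ft_force: [0.2, -0.1, -2.5]
width: 0.0436
grip_force: 45.0
```

Call:
step_arm:
  delta_pos:
    - [0, 0, -0.05]
    - [0, 0, 0]
  turn: [0, 0]

```text
time: 47.1
ee_pos: [0.4463, -0.351, 0.0627]
eef_rot: [0.559, 0.829, 0.0, 0.0]
ft_force: [-0.8, 0.8, 2.4]
width: 0.0432
grip_force: 45.0
```

Call:
step_arm:
  delta_pos:
    - [0, 0, 0]
    - [0, 0, 0]
    - [0, 0, 0]
    - [0, 0, 0]
    - [0, 0, 0.2]
    - [0, 0, 0.5]
    - [0, 0, 1]
    - [0, 0, 1]
    - [0, 0, 1]
    - [0, 0, 1]
    - [0, 0, 1]
    - [0, 0, 1]
  turn: [0, 0, 0, 0, 0, 0, 0, 0, 0, 0, 0, 0]
  grip: 0.3

```text
time: 48.3
ee_pos: [0.446, -0.3511, 0.232]
eef_rot: [0.559, 0.829, 0.0, 0.001]
ft_force: [0.4, -0.2, -0.3]
width: 0.061
grip_force: 0.0
```

Call:
step_arm:
  delta_pos:
    - [0, 0, 1]
    - [0, 0, 1]
    - [0.816, 0.938, 0.3]
    - [0.816, 0.938, 0]
    - [0.816, 0.938, 0]
    - [0.816, 0.938, 0]
    - [0.816, 0.938, 0]
    - [0.816, 0.938, 0]
    - [0.816, 0.938, 0]
    - [0.816, 0.938, 0]
    - [0.816, 0.938, 0]
    - [0, 0, 0]
  turn: [0, 0, 0, 0, 0, 0, 0, 0, 0, 0, 0, 0]
  grip: 0

```text
time: 49.5
ee_pos: [0.6321, -0.1348, 0.2874]
eef_rot: [0.556, 0.831, 0.0, -0.0]
ft_force: [-0.9, 0.4, -0.5]
width: 0.0868
grip_force: 0.0
```

```bash
python3 - <<'E'
from h import *
s=read_state(); print(s["ee_pos"].round(4),head(s))
for n in("top","side"):
    c=camera(n); np.savez(n+"4.npz",**c)
    print(n,"strap",barfx(n,c,.0665,.078,.072,(-8,0),75),"stud",barfx(n,c,.085,.11,.095,(-25,0),20),"tube",barfx(n,c,.054,.0645,.06,(50,0),60))
    W=cloud(c); g=(W[...,:2]*1000+CAL[n]-O)@R; m=(W[...,2]>.0665)&(W[...,2]<.078)&(np.hypot(g[...,0]+8,g[...,1])<75)
    X=np.c_[g[m],np.ones(m.sum())]; print(np.linalg.lstsq(X,W[m][:,2]*1000,rcond=None)[0].round(4))
    u,v=proj(c,[.446,-.351,.07])[0].astype(int)
    cv2.imwrite(f"pics/s4{n}.png",cv2.resize(c["image"][v-40:v+40,u-60:u+60,::-1],(600,400),interpolation=2))
E
```

```text
[ 0.6321 -0.1348  0.2874] 22.435389286002817
top strap (array([-10.6,   9.4, 141.6,  72.9,  -7. ]), 664, np.float64(0.0722)) stud (array([-27. ,  -0.2,  15.9,  15.3,  20.7]), 42, np.float64(0.0933)) tube (array([ 43.6,  -1.6,  90.2,  36.5, -88.7]), 235, np.float64(0.0599))
[3.60000e-03 5.20000e-03 7.21727e+01]
side strap (array([-54.5,   1.7,  50.9,  48.4,  -1.4]), 125, np.float64(0.0709)) stud None tube None
[4.40000e-03 1.80000e-03 7.14483e+01]
```

View pics/s4top.png

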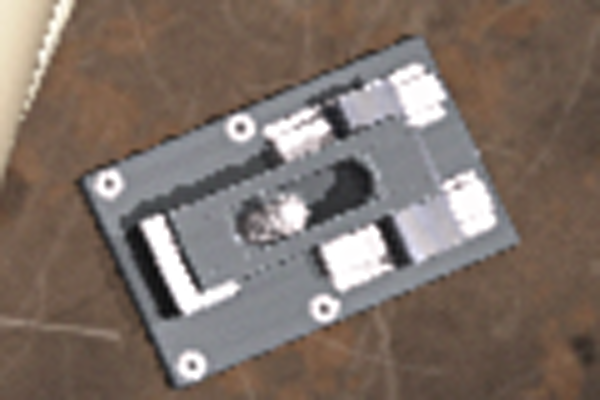

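The strap lies level at 72 mm, on heel and tube with the stud in its slot. Next, the ring.

Call:
step_arm:
  delta_pos:
    - [0, 0, -1]
    - [0, 0, -1]
    - [0, 0, -1]
    - [0, 0, -1]
    - [0, 0, -1]
    - [0, 0, -1]
    - [0, 0, -1]
    - [0, 0, -1]
    - [0, 0, -0.8]
    - [0, 0, -0.6]
    - [0, 0, 0]
    - [0, 0, 0]
  turn: [0, 0, 0, 0, 0, 0, 0, 0, 0, 0, 0, 0]

```text
time: 50.8
ee_pos: [0.63, -0.1405, 0.0533]
eef_rot: [0.559, 0.829, 0.0, 0.0]
ft_force: [0.6, -0.4, 0.2]
width: 0.0871
grip_force: 0.0
```

Call:
step_arm:
  delta_pos:
    - [0, 0, -0.7]
    - [0, 0, -0.5]
    - [0, 0, -0.4]
    - [0, 0, -0.3]
    - [0, 0, -0.1]
    - [0, 0, 0]
    - [0, 0, 0]
  turn: [0, 0, 0, 0, 0, 0, 0]

```text
time: 51.5
ee_pos: [0.6301, -0.14, 0.0027]
eef_rot: [0.559, 0.829, 0.0, 0.0]
ft_force: [0.4, -0.0, 0.3]
width: 0.0873
grip_force: 0.0
```

Call:
step_arm:
  delta_pos:
    - [0, 0, 0]
    - [0, 0, 0]
    - [0, 0, 0]
    - [0, 0, 0]
    - [0, 0, 0]
    - [0, 0, 0]
    - [0, 0, 0]
    - [0, 0, 0]
    - [0, 0, 0]
  turn: [0, 0, 0, 0, 0, 0, 0, 0, 0]
  grip: 1
  newtons: 15

```text
time: 52.4
ee_pos: [0.6298, -0.1398, 0.0024]
eef_rot: [0.559, 0.829, 0.0, 0.0]
ft_force: [-0.5, 0.1, 0.9]
width: 0.05
grip_force: 15.0
```

Call:
step_arm:
  delta_pos:
    - [0, 0, 0.3]
    - [0, 0, 0.6]
    - [0, 0, 1]
    - [0, 0, 1]
    - [0, 0, 1]
    - [0, 0, 1]
    - [0, 0, 1]
    - [0, 0, 1]
    - [0, 0, 1]
    - [0, 0, 1]
    - [0, 0, 1]
    - [0, 0, 1]
  turn: [0, 0, 0, 0, 0, 0, 0, 0, 0, 0, 0, 0]

```text
time: 53.6
ee_pos: [0.6294, -0.1401, 0.2774]
eef_rot: [0.559, 0.829, 0.0, 0.001]
ft_force: [-0.1, -0.1, -0.5]
width: 0.0502
grip_force: 15.0
```

```bash
python3 - <<'E'
from h import *
s=read_state(); p=s["ee_pos"]; print(p.round(4),s["width"])
for n in("side","top"):
    c=camera(n); W=cloud(c); u,v=proj(c,p)[0].astype(int); print(n,u,v)
    if n=="side": cv2.imwrite("pics/ringheld.png",cv2.resize(c["image"][v-35:v+35,u-50:u+50,::-1],(750,525),interpolation=2))
    m=(W[...,2]>p[2]-.006)&(W[...,2]<p[2]+.012)&(np.hypot(W[...,0]-p[0],W[...,1]-p[1])<.032)
    Q=(W[m][:,:2]*1000+CAL[n]-p[:2]*1000)@R; print(len(Q)); 
    if len(Q): print(Q.min(0),Q.max(0),np.median(Q,0))
E
```

```text
[ 0.6294 -0.1401  0.2774] 0.050158911631491346
side 227 192
114
[-22.98190327 -28.35539107] [21.67540693 29.73136383] [-10.10361867  -7.56033756]
top 401 146
0
```

View pics/ringheld.png

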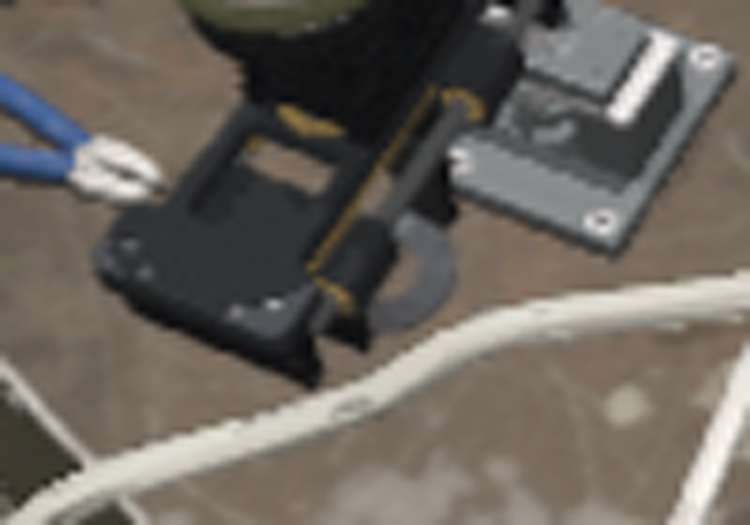

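```bash
python3 - <<'E'
from h import *
p=np.array([.6294,-.1401,.2774]); c=dict(np.load("side4.npz"))
# rim points and hole rim in the crop: outer, inner
for nm,uv in(("outer",[(455,275),(445,245),(447,300),(425,325)]),("inner",[(424,272)])):
    q=np.array(uv)/7.5+[176.5,156.5]; X=cast(c,q,p[2]+.0036)[:,:2]*1000+CAL["side"]-p[:2]*1000; print(nm,(X@R).round(1),np.hypot(*X.T).round(1))
E
```

```text
outer [[-22.8 -10.3]
 [-12.9 -20.1]
 [-25.6   0.3]
 [-23.9  13. ]] [25.  23.9 25.6 27.2]
inner [[-12.   -6.6]] [13.7]
```

Call:
step_arm:
  delta_pos:
    - [-0.948, -0.975, 0]
    - [-0.948, -0.975, 0]
    - [-0.948, -0.975, 0]
    - [-0.948, -0.975, 0]
    - [-0.948, -0.975, 0]
    - [-0.948, -0.975, 0]
    - [-0.948, -0.975, 0]
    - [-0.948, -0.975, 0]
    - [0, 0, 0]
    - [0, 0, 0]
    - [0, 0, -1]
    - [0, 0, -1]
  turn: [0, 0, 0, 0, 0, 0, 0, 0, 0, 0, 0, 0]

```text
time: 54.9
ee_pos: [0.4415, -0.3338, 0.2246]
eef_rot: [0.558, 0.83, 0.0, 0.001]
ft_force: [0.3, -0.6, -1.0]
width: 0.05
grip_force: 15.0
```

Call:
step_arm:
  delta_pos:
    - [0, 0, -1]
    - [0, 0, -1]
    - [0, 0, -1]
    - [0, 0, -0.8]
    - [0, 0, -0.6]
    - [0, 0, 0]
    - [0, 0, 0]
    - [0, 0, 0]
  turn: [0, 0, 0, 0, 0, 0, 0, 0]

```text
time: 55.7
ee_pos: [0.4409, -0.3351, 0.1159]
eef_rot: [0.559, 0.829, 0.0, 0.001]
ft_force: [0.8, -0.2, -0.2]
width: 0.0499
grip_force: 15.0
```

```bash
python3 - <<'E'
from h import *
s=read_state(); p=s["ee_pos"]; print(p.round(4),s["width"],head(s),infx(p*1000))
c=camera("side"); np.savez("side5.npz",**c); u,v=proj(c,p)[0].astype(int); print(u,v)
cv2.imwrite("pics/ringstud.png",cv2.resize(c["image"][v-35:v+35,u-50:u+50,::-1],(750,525),interpolation=2))
E
```

```text
[ 0.4409 -0.3351  0.1159] 0.049907787293568213 22.07806920126472 [-24.59798701   1.33048243]
245 151
```

View pics/ringstud.png

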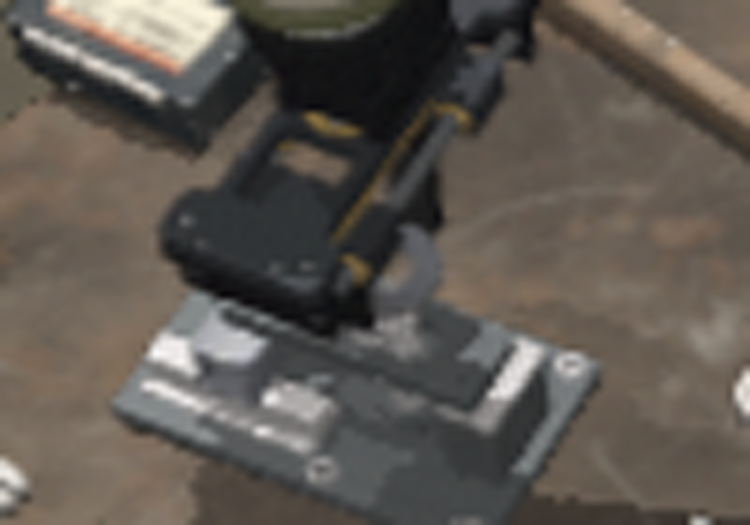

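The ring is held level just above the stud at crop (400,330). I'll lower it slowly and watch the force.

Call:
step_arm:
  delta_pos:
    - [-0.03, -0.01, -0.3]
    - [0, 0, -0.2]
    - [0, 0, -0.2]
    - [0, 0, -0.2]
    - [0, 0, 0]
    - [0, 0, 0]
  turn: [0, 0, 0, 0, 0, 0]

```text
time: 56.35
ee_pos: [0.4394, -0.3351, 0.0922]
eef_rot: [0.559, 0.829, -0.0, -0.0]
ft_force: [-0.3, -0.1, -1.2]
width: 0.05
grip_force: 15.0
```

Call:
step_arm:
  delta_pos:
    - [0, 0, -0.2]
    - [0, 0, -0.2]
    - [0, 0, 0]
    - [0, 0, 0]
  turn: [0, 0, 0, 0]

```text
time: 56.75
ee_pos: [0.4393, -0.3351, 0.0822]
eef_rot: [0.559, 0.829, -0.0, -0.0]
ft_force: [-0.9, 0.4, -1.2]
width: 0.05
grip_force: 15.0
```

The ring is over the stud with no contact force. Lower it to the strap.

Call:
step_arm:
  delta_pos:
    - [0, 0, -0.15]
    - [0, 0, -0.1]
    - [0, 0, -0.04]
    - [0, 0, 0]
  turn: [0, 0, 0, 0]

```text
time: 57.15
ee_pos: [0.4394, -0.3351, 0.0749]
eef_rot: [0.559, 0.829, -0.0, -0.0]
ft_force: [0.4, -1.6, -1.1]
width: 0.0501
grip_force: 15.0
```

Call:
step_arm:
  delta_pos:
    - [0, 0, 0]
    - [0, 0, 0]
    - [0, 0, 0]
    - [0, 0, 0]
    - [0, 0, 0.2]
    - [0, 0, 0.5]
    - [0, 0, 1]
    - [0, 0, 1]
    - [0, 0, 1]
    - [0, 0, 1]
    - [0, 0, 1]
    - [0, 0, 1]
  turn: [0, 0, 0, 0, 0, 0, 0, 0, 0, 0, 0, 0]
  grip: 0.25

```text
time: 58.35
ee_pos: [0.4392, -0.3353, 0.2448]
eef_rot: [0.559, 0.829, 0.0, 0.0]
ft_force: [-1.3, -0.3, 0.1]
width: 0.0653
grip_force: 0.0
```

Call:
step_arm:
  delta_pos:
    - [0, 0, 1]
    - [0, 0, 1]
    - [0.5, 1, 0]
    - [0.5, 1, 0]
    - [0.5, 1, 0]
    - [0.5, 1, 0]
    - [0.5, 1, 0]
    - [0.5, 1, 0]
    - [0.5, 1, 0]
    - [0.5, 1, 0]
    - [0, 0, 0]
    - [0, 0, 0]
  turn: [0, 0, 0, 0, 0, 0, 0, 0, 0, 0, 0, 0]

```text
time: 59.55
ee_pos: [0.5394, -0.1351, 0.2933]
eef_rot: [0.558, 0.83, -0.0, 0.0]
ft_force: [0.4, -1.3, -0.0]
width: 0.0652
grip_force: 0.0
```

```bash
python3 - <<'E'
from h import *
s=read_state(); print(s["time"],s["ee_pos"].round(4),s["width"])
c=camera("top"); n="top"; W=cloud(c); g=(W[...,:2]*1000+CAL[n]-O)@R
m=(W[...,2]>.0755)&(W[...,2]<.082)&(np.hypot(g[...,0]+25,g[...,1])<34)
ys,xs=np.nonzero(m); Q=(cast(c,np.c_[xs,ys],.078)[:,:2]*1000+CAL[n]-O)@R
print("ring",len(Q),Q.min(0),Q.max(0),cv2.minEnclosingCircle(Q.astype(np.float32)),np.median(W[m][:,2]))
print(np.linalg.lstsq(np.c_[g[m],np.ones(m.sum())],W[m][:,2]*1000,rcond=None)[0])
m=(W[...,2]>.068)&(W[...,2]<.0750)&(abs(g[...,0]+8)<80)&(abs(g[...,1])<32); ys,xs=np.nonzero(m); Q=(cast(c,np.c_[xs,ys],.072)[:,:2]*1000+CAL[n]-O)@R
print("strap",np.percentile(Q,[1,99],axis=0),rect(Q/1000))
u,v=proj(c,[.446,-.351,.07])[0].astype(int)
cv2.imwrite(f"pics/fin.png",cv2.resize(c["image"][v-40:v+40,u-60:u+60,::-1],(720,480),interpolation=2))
E
```

```text
59.55 [ 0.5394 -0.1351  0.2933] 0.0651582205013388
ring 193 [-57.16297966 -23.69395726] [ 2.8227039 27.1250055] ((-25.23493766784668, -0.7651615738868713), 32.52320861816406) 0.07841018882159198
[ 1.33777934e-03 -6.64596654e-03  7.84966021e+01]
strap [[-75.1613368  -20.53277312]
 [ 54.8668976   23.88727613]] [-11.3868866    2.11971283 136.25389099  55.47632217  -5.69022369]
```

View pics/fin.png

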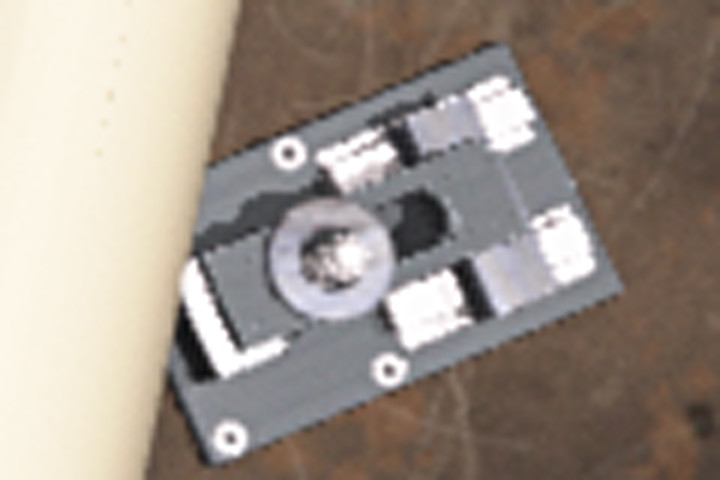

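The ring lies flat on the strap round the stud, with its top at 78 mm. The strap is centred near x -10, y 2, and everything has been released.

```bash
python3 -c "
from bench import *
print(close_job())"
```

```text
the job is handed in; nothing more can be done
None
```

I handed the job in at about 60 s with the bars, tube, strap and ring released in the fixture and measuring within tolerance; no verdict came back, and I didn't re-measure the rule or the soapstone holder at the end.

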